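# Snug an adjustable wrench by its thumbwheel and tighten a hold-down nut

## Robot

A 7-joint arm with a two-finger parallel gripper is mounted at the origin on the work surface. World frame = base frame: x ahead of the robot, y to its left, z up, the work surface at z = 0. Lengths are in m, angles in rad, forces in N, time in s.
With the tool pointing down it reaches from about 0.35 to 0.9 m from the base axis. Payload 19.9 kg.
Tool frame: the origin (TCP) lies midway between the tips of the shut fingers; the grasp point (between the pads) lies 19 mm behind it; z points along the fingers, y is the direction in which the jaws open and shut (so a half turn about z gives the same grasp; the last joint's range is limited). The gripper opens to 94 mm and grips with 3 to 60 N. Pads are 16 mm wide; open, the fingers measure 119 mm over their backs; the gripper's body (75 mm by 177 mm) begins 78 mm behind the grasp point.
Start: joints at [-1.224, 0.417, -0.01, 1.614, 0.005, 1.111, -0.053], TCP at [0.236, 0.579, 0.205] pointing down, gripper open.
Joint ranges: [-2.81, 2.81], [-0.39, 2.02], [-1.27, 1.25], [0.06, 2.57], [-1.19, 4.33], [0.19, 2], [-2.82, 2.82]. Speed limits (rad/s): [1.89, 1.89, 2.39, 2.39, 3.01, 3.01, 3.01].

## Interface

Orientations are given as [roll, pitch, yaw] about the fixed x, y, z axes, in that order (R = Rz(yaw) Ry(pitch) Rx(roll)).
In Python, from rig import monitor, read_camera, camera_model, ticket, boxes_of gives the robot as it stands.
- The arm moves only by the shell command python3 -m handwheel 'ROWS' [OPENING] [FORCE]. ROWS is JSON, a list of rows, each an object with "translation": the shift along the tool's x, y, z in mm, a list of three; "dr": the turn, a rotation vector about the tool's x, y, z in rad, a list of three. A call has 1 to 12 rows; each row is the pose to reach, as a shift and turn from the pose commanded when the call began, along the tool's axes at that moment; what a row does not reach only later rows make up. A row lasts 1/8 s, in which the tool goes at most 62.5 mm and 10.7 degrees, less where a joint would pass 70% of its speed; a pose out of reach is approached as far as the arm can. A call with a gripper value outside its range is refused whole. OPENING is the closure in counts, from 0 (fully open) to 255 (shut), set as the call begins (- or left out, the last holds). The fingers move at their own pace and stop on an object; FORCE is the grip in N (left out, the last holds). Time passes only in rows, so rows that repeat a pose let the fingers close. It gives the time, the measured TCP pose, the force and the opening at its end, in the units of the state.
- monitor.sense(): the state, without advancing time (a new reading comes with each control period).
- read_camera(name): name is "side" or "top"; returns the picture (400x640x3 uint8, red, green, blue); there is no depth.
- camera_model(name): a dict with "intrinsics" (3x3 intrinsics, pixels), "R" (3x3) and "t" (3): a world point X has camera coordinates R X + t. Camera axes: x right, y down, z forward; pixel columns grow to the right and rows downward; lengths in m; the calibration is good to about 2 mm. A picture is of the moment at which its call begins. camera_model takes no time and is no camera call.
- ticket.close_job(): hands the job in, once; it reports no verdict.
Trained networks look in the newest picture that a camera, given by its name, has taken for a name from the list of things; names that differ only in an ending like _2 or _b are one class to them, and where a whole thing is asked for, a point or a joint stands for the part that bears it (a point fixed in the world has none). Each returns a list of dicts, best first, with "conf" (0 to 1); they miss things now and then, are a little off and sometimes report something else, mostly with a low value. They report only what shows in the picture. A call takes as long as a camera call. They do not tell look-alikes from the thing itself.
- boxes_of(query, camera): "extent" ([centre column, centre row, width, height] as shares, 0 to 1, of the picture: columns of its width, rows of its height, round what is visible of it).
The state is a dict: "time": time; "joints": joint angles; "qd": joint speeds; "effort": joint torques, N m; "tcp_pos": TCP position; "tcp_rot": TCP orientation; "ft_force": force on the tool from outside, world axes, zero at the start; "moment": the same for the moment, N m; "gripper_width": finger opening in m.
Only numpy, scipy, OpenCV 4.12 (cv2) and the standard library are available. Lean on these libraries where they do the work, as an engineer would, in place of code of your own. Each camera call takes 0.05 s, during which the arm holds its last target.

## Task

The adjustable wrench lying on the loose hold-down nut of the vice plate is opened a little too wide. Roll its recessed thumbwheel with a light fingertip until the jaws are snug on the nut with no play, then swing the handle clockwise (seen from above) until the nut comes up hard, and stop there without forcing the wrench round the nut. Leave the wrench snug on the tightened nut and do not push the other things about.

Things in the scene. Friction and masses are not known exactly. Their poses are not given: they have to be found in the camera images.
- wrench: bright steel adjustable wrench, 250 mm long, 0.4 kg, loose, lying flat, its mouth round the hold-down nut. Origin: middle of the mouth (on the nut's axis) at the underside of the 14 mm thick head; x points out of the mouth, y from fixed to moving jaw, z up. The handle runs from the head along (-0.92, 0.38, 0). The head rests on the nut's washer; the tail sags 2.4 degrees onto the plate.
- thumbwheel: the wrench's knurled thumbwheel (worm), 18 mm across, 14 mm wide, recessed in a window of the head; only its rim stands 2 mm proud. Origin: its centre, at (-33, 9, 7) mm in the wrench's frame; y is its axle, parallel to the wrench's y (x and z turn with it). Rolling its top towards the mouth (wrench +x) closes the jaws, 3.1 mm a turn: a 16 mm stroke gives up to 0.9 mm, the first one less.
- wheel_top (a point): top of the thumbwheel's rim, where a fingertip rolls it in several strokes, lifting between. It slips under a press below 9 to 11 N and rolls at 10 to 15 N; over 22 N, knocks included, harms it: touch down at 10 mm/s. Heights may read 1 to 2 mm wrong: go by force. Snug, it stalls. The stud's axis is 33 mm ahead (+x); it stands 5 mm higher. Axes as the wrench's; they do not turn with the wheel.
- jaw (a joint): play of the jaws on the nut, m: their opening beyond the nut's 24 mm across flats. 0 = both jaws touch the flats, grows as they open; 1.5 to 2.2 mm at the start; slightly below 0 when squeezed. Only the thumbwheel drives it (it takes over 90 N to force the jaw directly).
- nut (a joint): turn of the hold-down nut, rad: 0 = fully tight at a hard stop, negative before (-0.62 to -0.50 at the start), grows clockwise seen from above. It runs with 2 to 4 N at the handle point; at the stop the force climbs slowly (the jaws give a little), to 5 N about 0.05 rad of handle swing later, and from about 9 N the wrench begins to slip round the nut.
- nut_top (a point): centre of the top of the hold-down nut, on its vertical axis, 33 mm above the bench: plain steel hexagon nut, 24 mm across flats, 15 mm high, on a 45 mm washer 6 mm thick; the 16 mm stud sticks out 6 mm above it. Its x axis is parallel to the wrench's x when the jaws are snug (within 0.1 rad at the start).
- handle (a point): point in the middle of the wrench's handle to push or pull at, 157 mm from the nut's axis; the handle is 24 mm wide and 10 mm thick here (the point is at mid-thickness), its underside about 5 mm above the plate. Axes as the wrench's. There is free room on both sides of it.
- plate: fixed dark steel plate, 300 mm (x) by 500 mm (y), 12 mm thick, on the bench; origin under its centre. It carries a grey machine vice (230 by 96 mm, its top 74 mm above the bench, screw towards -x) centred at (0, 175) mm, and a second nut, already tight, at (105, 75) mm. The stud with the nut to tighten stands near (30, 0) mm.
- spare_nut: loose spare nut, same size as the other, lying on the plate; leave it. Origin under its centre.
- spare_washer: loose spare washer, 45 mm across, 6 mm thick, lying on the plate; leave it. Origin under its centre.
- pin_drawer: grey plastic parts drawer, 170 by 85 by 50 mm, with dowel pins, standing on the bench; leave it. Origin under its centre.
- screwdriver: screwdriver with a wooden handle lying on the bench; leave it. Origin under its middle, x along it to the tip.
Mind the look-alikes: they are no part of the job. Leave any brown or yellow look-alike of the wrench alone.

How it is judged:
On the way:
1. the jaws are rolled snug onto the nut's flats (play under 0.8 mm) (value of joint jaw below 0.0008 m), for 0.2 s.
At the end, for the whole second after the job is handed in: the nut is home (within 0.05 rad of its stop), the jaws are still snug on it (play under 1.2 mm) and in line with its flats (within 0.2 rad), and the wrench lies flat (tilt under 0.12 rad) and still (under 10 mm/s) on the nut, its origin within 6 mm of the nut's axis (value of joint nut above -0.05 rad and value of joint jaw below 0.0012 m and angle between the x axis of wrench and the x axis of nut_top, either way round below 0.2 rad and horizontal distance between wrench and nut_top below 0.006 m and angle between wrench's own z axis and vertical below 0.12 rad and linear speed of wrench below 0.01 m/s); the robot touches nothing.
It fails at once if the thumbwheel is pressed with over 22 N (contact force between the fingers and thumbwheel above 22 N).
It fails at once if the nut is pulled round with the jaws loose on it (play over 1.2 mm), which rounds its corners (value of joint nut above -0.42 rad and value of joint jaw above 0.0012 m).
It fails at once if the wrench slips round the nut (over 0.35 rad out of line with its flats) (angle between the x axis of wrench and the x axis of nut_top, either way round above 0.35 rad).
It fails at once if the spare nut, the spare washer, the pin drawer or the screwdriver is moved over 20 mm (distance of any of spare_nut, spare_washer, pin_drawer, screwdriver from where it was at the start of the episode above 0.02 m).
It also fails if it takes over 72 s, if anything falls off the work surface, if the arm or the gripper's body presses on something with over 40 N, if the wrist force passes 120 N, or if a joint passes its speed limit or range.

## Working session

There is one attempt and no reset: what is moved stays moved. The work goes in short steps, Python scripts to look and compute and a shell command to move; the robot and the scene stay as the last step left them, time stands still between calls to the robot, and variables do not carry over. Pictures are saved under pics/ and viewed, and the job is handed in when it is done.

```bash
ls; mkdir -p pics; python3 - <<'E'
from rig import monitor, read_camera, camera_model, boxes_of
import cv2,json
print(monitor.sense())
for c in("side","top"):
    im=read_camera(c); cv2.imwrite(f"pics/{c}0.png",im[:,:,::-1]); m=camera_model(c); print(c,m)
    for q in("wrench","thumbwheel","nut_top","spare_nut","spare_washer","plate"):
        print(q,[([round(e*s,1) for e,s in zip(d["extent"],(640,400,640,400))],round(d["conf"],2)) for d in boxes_of(q,c)][:4])
E
```

```text
pics
{'time': 0.0, 'joints': array([-1.22447012,  0.41797858, -0.01030723,  1.61415393,  0.00469188,
        1.11069429, -0.05294327]), 'qd': array([-3.93390496e-04, -1.64083110e-03,  3.40324803e-04,  2.00847868e-04,
       -1.35793469e-03,  8.15597863e-04,  2.10157616e-05]), 'effort': array([ 5.10345435e-04, -8.51278925e+01,  6.38983324e-01, -4.25966620e+01,
       -4.87598847e-02,  1.89970352e-02,  1.36366280e-04]), 'tcp_pos': array([0.23622835, 0.57823968, 0.2048309 ]), 'tcp_rot': array([-3.14038519e+00,  8.16549842e-05,  2.75383165e+00]), 'ft_force': array([-0.40844204,  0.74559994,  0.14966674]), 'moment': array([ 0.01719019, -0.0302767 , -0.00552644]), 'gripper_width': 0.09374458206922434}
side {'intrinsics': array([[430.79434765,   0.        , 324.06082315],
       [  0.        , 430.79434765, 206.94544345],
       [  0.        ,   0.        ,   1.        ]]), 'R': array([[ 0.72830805, -0.68477124, -0.02560739],
       [-0.35569154, -0.34583676, -0.8682629 ],
       [ 0.58570548,  0.64147119, -0.49544303]]), 't': array([-0.30843233,  0.20785871,  0.92044773])}
wrench [([454.1,
[... 429 characters left out ...]
  0.        ,   0.        ,   1.        ]]), 'R': array([[-2.60905613e-02, -9.99659277e-01,  7.82873258e-04],
       [-9.92111676e-01,  2.57975021e-02, -1.22674000e-01],
       [ 1.22612006e-01, -3.97733122e-03, -9.92446712e-01]]), 't': array([0.01687853, 0.47027259, 1.09825048])}
wrench [([376.8, 84.0, 77.7, 51.1], 0.75), ([325.5, 173.1, 86.0, 35.2], 0.72), ([197.4, 303.8, 63.1, 109.1], 0.58), ([497.2, 200.4, 58.5, 68.8], 0.46)]
thumbwheel []
nut_top [([289.3, 175.8, 6.6, 4.8], 0.53), ([290.0, 171.7, 4.2, 1.2], 0.48), ([327.0, 172.7, 82.5, 37.4], 0.16)]
spare_nut [([258.2, 212.0, 8.7, 7.7], 0.57)]
spare_washer [([274.0, 212.4, 11.6, 20.8], 0.65)]
plate [([283.5, 177.3, 198.6, 142.4], 0.69)]
```

View pics/top0.png

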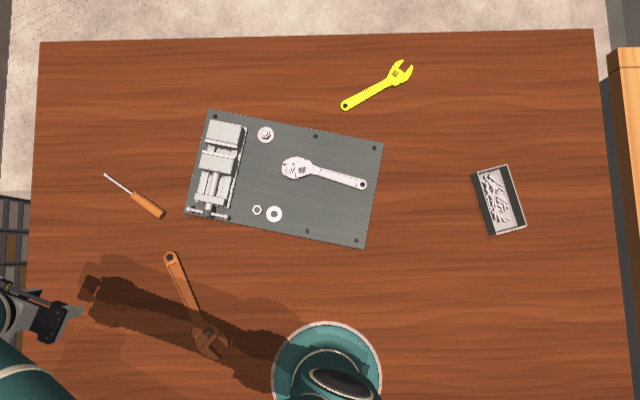

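View pics/side0.png

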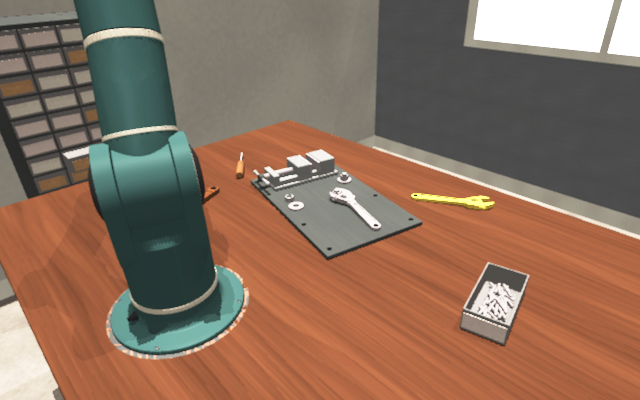

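```bash
python3 - <<'E'
import cv2
a=cv2.imread("pics/top0.png")[135:225,230:390]
cv2.imwrite("pics/topc.png",cv2.resize(a,None,fx=5,fy=5,interpolation=cv2.INTER_CUBIC))
a=cv2.imread("pics/side0.png")[170:250,280:400]
cv2.imwrite("pics/sidec.png",cv2.resize(a,None,fx=6,fy=6,interpolation=cv2.INTER_CUBIC))
E
```

```text
(no output)
```

View pics/topc.png

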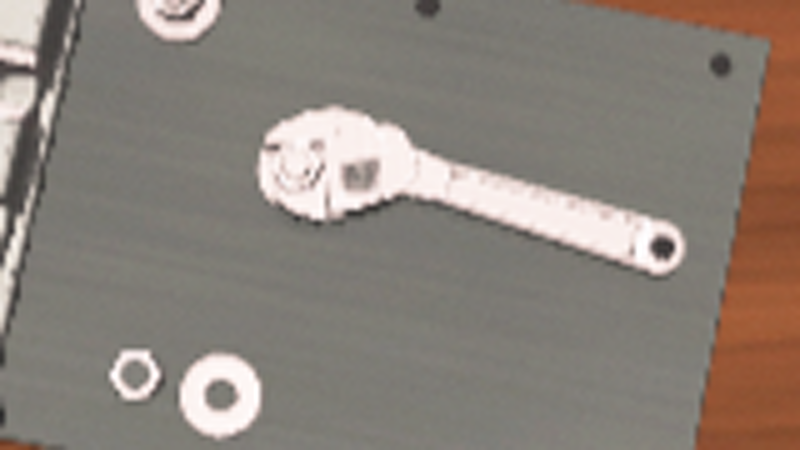

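View pics/sidec.png

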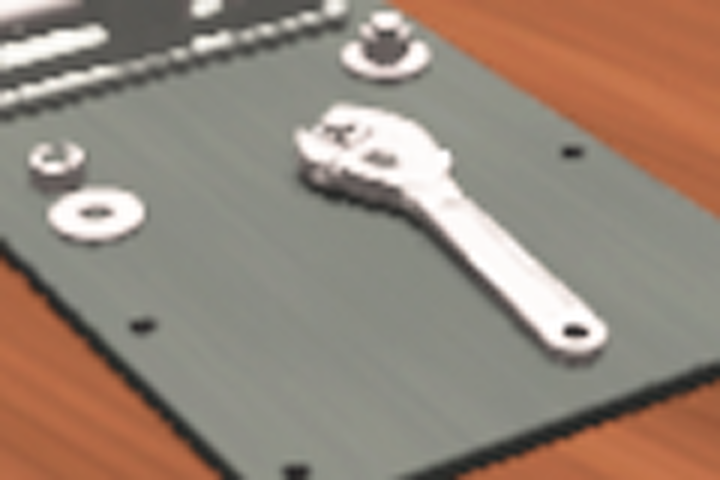

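```bash
cat > h.py <<'E'
import numpy as np
from rig import *
def px2w(c,u,v,z):
    m=camera_model(c);K,R,t=[np.array(m[k]) for k in("intrinsics","R","t")]
    d=R.T@np.linalg.inv(K)@np.array([u,v,1.]);o=-R.T@t
    return o+d*(z-o[2])/d[2]
def w2px(c,X):
    m=camera_model(c);K,R,t=[np.array(m[k]) for k in("intrinsics","R","t")]
    p=K@(R@np.array(X)+t);return p[:2]/p[2]
E
python3 - <<'E'
from h import *
T=lambda x,y:(230+(x+.5)/5-.5,135+(y+.5)/5-.5)
S=lambda x,y:(280+(x+.5)/6-.5,170+(y+.5)/6-.5)
P={}
for n,p,z in(("stud",(300,167),.039),("wheel",(361,174),.034),("hole",(662,247),.021),("sparenut",(135,374),.027),("washer",(221,395),.018),("nut2",(180,0),.035)):
    P[n]=px2w("top",*T(*p),z); print("top",n,P[n].round(4))
for n,p,z in(("stud",(343,130),.039),("wheel",(381,158),.034),("hole",(574,331),.021),("washer",(96,212),.018)):
    print("side",n,px2w("side",*S(*p),z).round(4))
d=P["hole"]-P["stud"];print(np.hypot(*d[:2]),np.degrees(np.arctan2(d[1],d[0])))
d=P["wheel"]-P["stud"];print(np.hypot(*d[:2]),np.degrees(np.arctan2(d[1],d[0])))
E
```

```text
top stud [0.5523 0.0829 0.039 ]
top wheel [0.5486 0.0505 0.034 ]
top hole [ 0.5067 -0.1112  0.021 ]
top sparenut [0.4445 0.1738 0.027 ]
top washer [0.4328 0.1289 0.018 ]
top nut2 [0.6469 0.1466 0.035 ]
side stud [0.5465 0.0748 0.039 ]
side wheel [0.5454 0.0475 0.034 ]
side hole [ 0.5071 -0.1091  0.021 ]
side washer [0.4319 0.1286 0.018 ]
0.1993188521142733 -103.21335345815164
0.03259443492703363 -96.49006811410243
```

Candidates: the steel wrench on the plate (325,173), a yellow look-alike (377,84) and a brown one (197,304). I choose the steel one: it's bright and its mouth is round the stud at (290,168). The crop shows the window and wheel at (302,170) and the tail hole at (362,184). Wrench yaw is about 99°, and the wheel offset from the stud is 33 mm, as described.

```bash
python3 -m handwheel '[{"translation":[-41,-31,4],"dr":[0,0,0.085]},{"translation":[-82,-63,9],"dr":[0,0,0.17]},{"translation":[-123,-94,14],"dr":[0,0,0.255]},{"translation":[-164,-126,18],"dr":[0,0,0.34]},{"translation":[-205,-157,23],"dr":[0,0,0.425]},{"translation":[-246,-189,27],"dr":[0,0,0.51]},{"translation":[-287,-220,32],"dr":[0,0,0.595]},{"translation":[-328,-252,36],"dr":[0,0,0.68]},{"translation":[-369,-283,41],"dr":[0,0,0.765]},{"translation":[-410,-315,46],"dr":[0,0,0.85]},{"translation":[-451,-346,50],"dr":[0,0,0.935]},{"translation":[-492,-378,55],"dr":[0,0,1.02]}]' 255 40
python3 -m handwheel '[{"translation":[0,0,0],"dr":[0,0,0]},{"translation":[0,0,0],"dr":[0,0,0]}]'
```

```text
time: 2.2
tcp_pos: [0.5497, 0.0412, 0.1506]
tcp_rot: [3.141, -0.0, 1.731]
ft_force: [0.5, 1.2, 1.4]
gripper_width: 0.0003
time: 2.45
tcp_pos: [0.5486, 0.0431, 0.1504]
tcp_rot: [-3.141, -0.0, 1.735]
ft_force: [-0.3, 0.5, -0.3]
gripper_width: 0.0006
```

```bash
python3 -m handwheel '[{"translation":[-0.5,0,30],"dr":[0,0,0]},{"translation":[-1,0,60],"dr":[0,0,0]},{"translation":[-1.5,0,85],"dr":[0,0,0]},{"translation":[-1.5,0,100],"dr":[0,0,0]},{"translation":[-1.5,0,103],"dr":[0,0,0]},{"translation":[-1.5,0,103],"dr":[0,0,0]}]'
python3 - <<'E'
from h import *
import cv2
for c,b in(("side",(160,240,300,400)),("top",(130,220,250,380))):
    im=read_camera(c)[:,:,::-1][b[0]:b[1],b[2]:b[3]]
    cv2.imwrite(f"pics/{c}1.png",cv2.resize(im,None,fx=6,fy=6,interpolation=cv2.INTER_CUBIC))
print(monitor.sense())
E
```

```text
time: 3.2
tcp_pos: [0.5494, 0.0415, 0.0481]
tcp_rot: [3.141, -0.0, 1.734]
ft_force: [-0.2, -0.1, 0.3]
gripper_width: 0.0003
{'time': 3.3, 'joints': array([-0.43588615,  0.51875463,  0.38463709,  1.93102122, -0.278997  ,
        0.74223776,  0.27323087]), 'qd': array([ 0.00087493,  0.00180427, -0.00141159,  0.0013476 , -0.00081037,
       -0.00185074,  0.00192044]), 'effort': array([-7.64561305e-02, -7.81307030e+01,  9.08843726e+00, -3.07615793e+01,
       -3.48654413e-02,  3.58756736e-02, -1.08846718e-03]), 'tcp_pos': array([0.54957065, 0.04130872, 0.04829976]), 'tcp_rot': array([ 3.14039974e+00, -3.70187978e-05,  1.73402935e+00]), 'ft_force': array([ 0.13272329,  0.27009272, -0.35657387]), 'moment': array([-0.05377832,  0.00967413, -0.07668689]), 'gripper_width': 0.00027299472730334324}
```

View pics/side1.png

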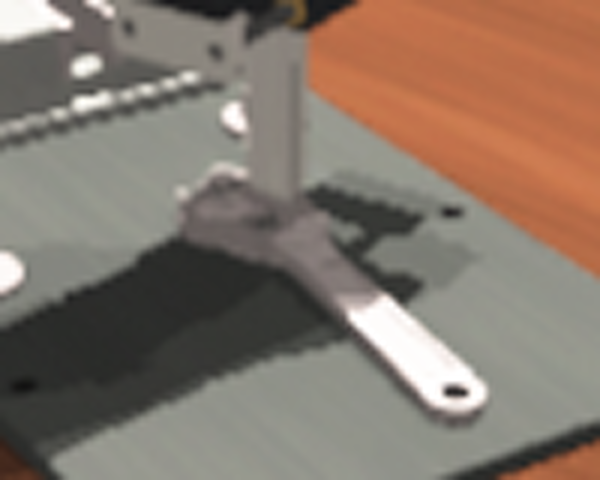

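View pics/top1.png

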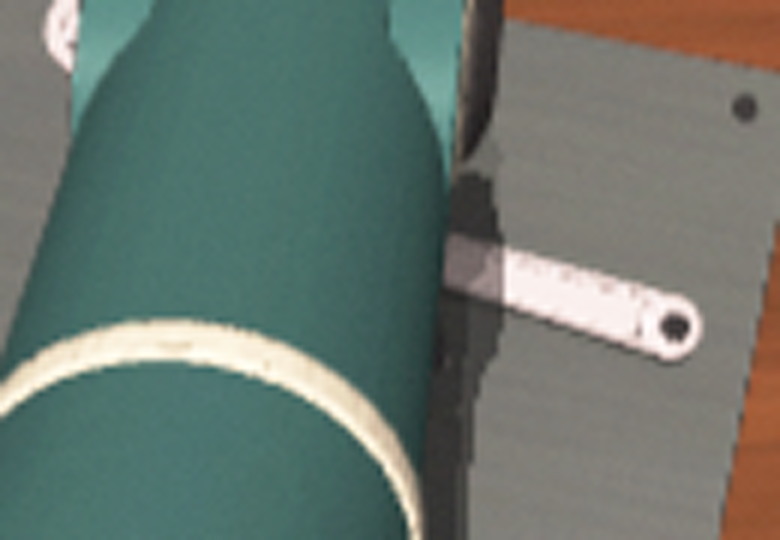

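```bash
python3 -m handwheel '[{"translation":[2,0,5],"dr":[0,0,0]},{"translation":[2,0,9],"dr":[0,0,0]},{"translation":[2,0,10],"dr":[0,0,0]},{"translation":[2,0,11],"dr":[0,0,0]}]'
python3 -m handwheel '[{"translation":[0,0,1],"dr":[0,0,0]}]'
python3 -m handwheel '[{"translation":[0,0,0.5],"dr":[0,0,0]}]'
```

```text
time: 3.8
tcp_pos: [0.5488, 0.043, 0.0364]
tcp_rot: [-3.142, 0.0, 1.734]
ft_force: [-0.0, 0.2, -0.3]
gripper_width: 0.0004
time: 3.92
tcp_pos: [0.5488, 0.043, 0.0355]
tcp_rot: [3.142, 0.0, 1.734]
ft_force: [-0.5, 0.6, 0.2]
gripper_width: 0.0003
time: 4.05
tcp_pos: [0.5488, 0.043, 0.035]
tcp_rot: [3.142, 0.0, 1.734]
ft_force: [-0.0, 0.9, 0.8]
gripper_width: 0.0004
```

```bash

python3 -m handwheel '[{"translation":[0,0,0.7],"dr":[0,0,0]}]'
python3 -m handwheel '[{"translation":[0,0,0.6],"dr":[0,0,0]}]'
```

```text
time: 4.18
tcp_pos: [0.5488, 0.0431, 0.0343]
tcp_rot: [3.141, 0.0, 1.734]
ft_force: [1.1, -1.2, 0.4]
gripper_width: 0.001
time: 4.3
tcp_pos: [0.5488, 0.0431, 0.0337]
tcp_rot: [3.142, 0.0, 1.734]
ft_force: [0.5, 0.2, 1.8]
gripper_width: 0.0005
```

```bash

python3 -m handwheel '[{"translation":[0,0,0.5],"dr":[0,0,0]}]'
python3 -m handwheel '[{"translation":[0,0,0.4],"dr":[0,0,0]}]'
```

```text
time: 4.42
tcp_pos: [0.5489, 0.0431, 0.0333]
tcp_rot: [3.141, 0.0, 1.734]
ft_force: [-1.1, -0.6, 6.6]
gripper_width: 0.0009
time: 4.55
tcp_pos: [0.5489, 0.043, 0.0331]
tcp_rot: [3.141, 0.0, 1.734]
ft_force: [-2.7, -0.5, 10.6]
gripper_width: 0.0005
```

```bash

python3 -m handwheel '[{"translation":[0.5,0,0.2],"dr":[0,0,0]},{"translation":[2,0,0.2],"dr":[0,0,0]}]'
python3 -m handwheel '[{"translation":[2,0,0],"dr":[0,0,0]},{"translation":[4,0,0],"dr":[0,0,0]}]'
```

```text
time: 4.8
tcp_pos: [0.5488, 0.0442, 0.0331]
tcp_rot: [3.141, 0.001, 1.733]
ft_force: [-1.4, -4.8, 12.2]
gripper_width: 0.0006
time: 5.05
tcp_pos: [0.5484, 0.0482, 0.0332]
tcp_rot: [3.14, 0.001, 1.733]
ft_force: [-1.6, -4.8, 10.7]
gripper_width: 0.0005
```

```bash

python3 -m handwheel '[{"translation":[2,0,0.2],"dr":[0,0,0]},{"translation":[4,0,0.2],"dr":[0,0,0]}]'
python3 -m handwheel '[{"translation":[2,0,0],"dr":[0,0,0]},{"translation":[4,0,0],"dr":[0,0,0]}]'
```

```text
time: 5.3
tcp_pos: [0.548, 0.052, 0.0332]
tcp_rot: [3.14, 0.001, 1.733]
ft_force: [-0.2, -5.4, 12.3]
gripper_width: 0.0003
time: 5.55
tcp_pos: [0.5477, 0.0558, 0.0332]
tcp_rot: [3.139, 0.001, 1.733]
ft_force: [2.1, -5.5, 10.1]
gripper_width: 0.0007
```

```bash

python3 -m handwheel '[{"translation":[0,0,-4],"dr":[0,0,0]},{"translation":[-8,0,-4],"dr":[0,0,0]},{"translation":[-15,0,-4],"dr":[0,0,0]},{"translation":[-15,0,-2.5],"dr":[0,0,0]},{"translation":[-15,0,-1.5],"dr":[0,0,0]},{"translation":[-15,0,-0.8],"dr":[0,0,0]},{"translation":[-15,0,-0.2],"dr":[0,0,0]},{"translation":[-15,0,0],"dr":[0,0,0]}]'
```

```text
time: 6.55
tcp_pos: [0.549, 0.042, 0.0327]
tcp_rot: [3.141, 0.0, 1.734]
ft_force: [-3.2, -1.9, 11.8]
gripper_width: 0.0002
```

```bash

python3 -m handwheel '[{"translation":[1.5,0,0.1],"dr":[0,0,0]},{"translation":[3,0,0.1],"dr":[0,0,0]},{"translation":[5,0,0.1],"dr":[0,0,0]},{"translation":[7,0,0.1],"dr":[0,0,0]}]'
python3 -m handwheel '[{"translation":[2,0,0.1],"dr":[0,0,0]},{"translation":[4,0,0.1],"dr":[0,0,0]},{"translation":[6,0,0.1],"dr":[0,0,0]},{"translation":[8,0,0.1],"dr":[0,0,0]}]'
```

```text
time: 7.05
tcp_pos: [0.5484, 0.048, 0.033]
tcp_rot: [3.141, 0.001, 1.733]
ft_force: [-2.4, -6.4, 16.0]
gripper_width: 0.0006
time: 7.55
tcp_pos: [0.5476, 0.056, 0.0331]
tcp_rot: [3.139, 0.001, 1.733]
ft_force: [1.0, -6.4, 13.1]
gripper_width: 0.0009
```

```bash

python3 -m handwheel '[{"translation":[0,0,-4],"dr":[0,0,0]},{"translation":[-8,0,-4],"dr":[0,0,0]},{"translation":[-15,0,-4],"dr":[0,0,0]},{"translation":[-15,0,-2.5],"dr":[0,0,0]},{"translation":[-15,0,-1.5],"dr":[0,0,0]},{"translation":[-15,0,-0.8],"dr":[0,0,0]},{"translation":[-15,0,-0.2],"dr":[0,0,0]},{"translation":[-15,0,-0.1],"dr":[0,0,0]}]'
python3 -m handwheel '[{"translation":[1.5,0,0],"dr":[0,0,0]},{"translation":[3,0,0],"dr":[0,0,0]},{"translation":[5,0,0],"dr":[0,0,0]},{"translation":[7,0,0],"dr":[0,0,0]}]'
python3 -m handwheel '[{"translation":[2,0,0],"dr":[0,0,0]},{"translation":[4,0,0],"dr":[0,0,0]},{"translation":[6,0,0],"dr":[0,0,0]},{"translation":[8,0,0],"dr":[0,0,0]}]'
```

```text
time: 8.55
tcp_pos: [0.5491, 0.042, 0.0327]
tcp_rot: [3.141, 0.0, 1.734]
ft_force: [-4.0, -2.3, 12.7]
gripper_width: 0.0007
time: 9.05
tcp_pos: [0.5484, 0.048, 0.033]
tcp_rot: [3.141, 0.001, 1.733]
ft_force: [-2.0, -7.1, 15.4]
gripper_width: 0.0003
time: 9.55
tcp_pos: [0.5477, 0.0559, 0.0331]
tcp_rot: [3.139, 0.001, 1.733]
ft_force: [0.9, -6.9, 12.7]
gripper_width: 0.0005
```

```bash

python3 -m handwheel '[{"translation":[0,0,-4],"dr":[0,0,0]},{"translation":[-8,0,-4],"dr":[0,0,0]},{"translation":[-15,0,-4],"dr":[0,0,0]},{"translation":[-15,0,-2.5],"dr":[0,0,0]},{"translation":[-15,0,-1.5],"dr":[0,0,0]},{"translation":[-15,0,-0.8],"dr":[0,0,0]},{"translation":[-15,0,-0.2],"dr":[0,0,0]},{"translation":[-15,0,-0.1],"dr":[0,0,0]}]'
python3 -m handwheel '[{"translation":[1.5,0,0],"dr":[0,0,0]},{"translation":[3,0,0],"dr":[0,0,0]},{"translation":[5,0,0],"dr":[0,0,0]},{"translation":[7,0,0],"dr":[0,0,0]}]'
python3 -m handwheel '[{"translation":[2,0,0],"dr":[0,0,0]},{"translation":[4,0,0],"dr":[0,0,0]},{"translation":[6,0,0],"dr":[0,0,0]},{"translation":[8,0,0],"dr":[0,0,0]}]'
```

```text
time: 10.55
tcp_pos: [0.549, 0.042, 0.0327]
tcp_rot: [3.141, 0.0, 1.734]
ft_force: [-3.0, -1.9, 11.7]
gripper_width: 0.0005
time: 11.05
tcp_pos: [0.5484, 0.0478, 0.0331]
tcp_rot: [3.14, 0.001, 1.733]
ft_force: [-1.2, -8.1, 14.3]
gripper_width: 0.0001
time: 11.55
tcp_pos: [0.5477, 0.0556, 0.0332]
tcp_rot: [3.139, 0.002, 1.733]
ft_force: [1.6, -7.5, 11.7]
gripper_width: 0.0005
```

```bash

python3 -m handwheel '[{"translation":[0,0,-4],"dr":[0,0,0]},{"translation":[-8,0,-4],"dr":[0,0,0]},{"translation":[-15,0,-4],"dr":[0,0,0]},{"translation":[-15,0,-2.5],"dr":[0,0,0]},{"translation":[-15,0,-1.5],"dr":[0,0,0]},{"translation":[-15,0,-0.8],"dr":[0,0,0]},{"translation":[-15,0,-0.2],"dr":[0,0,0]},{"translation":[-15,0,-0.1],"dr":[0,0,0]}]'
python3 -m handwheel '[{"translation":[1.5,0,0],"dr":[0,0,0]},{"translation":[3,0,0],"dr":[0,0,0]},{"translation":[5,0,0],"dr":[0,0,0]},{"translation":[7,0,0],"dr":[0,0,0]}]'
python3 -m handwheel '[{"translation":[2,0,0],"dr":[0,0,0]},{"translation":[4,0,0],"dr":[0,0,0]},{"translation":[6,0,0],"dr":[0,0,0]},{"translation":[8,0,0],"dr":[0,0,0]}]'
python3 -m handwheel '[{"translation":[0,0,-4],"dr":[0,0,0]},{"translation":[0,0,-20],"dr":[0,0,0]},{"translation":[-8,0,-60],"dr":[0,0,0]},{"translation":[-15,0,-100],"dr":[0,0,0]},{"translation":[-15,0,-100],"dr":[0,0,0]}]'
python3 - <<'E'
from h import *
import cv2
for c,b in(("side",(160,240,300,400)),("top",(130,220,250,380))):
    im=read_camera(c)[:,:,::-1][b[0]:b[1],b[2]:b[3]]
    cv2.imwrite(f"pics/{c}2.png",cv2.resize(im,None,fx=6,fy=6,interpolation=cv2.INTER_CUBIC))
E
```

```text
time: 12.55
tcp_pos: [0.549, 0.042, 0.0328]
tcp_rot: [3.141, 0.0, 1.734]
ft_force: [-3.0, -2.4, 11.3]
gripper_width: 0.0005
time: 13.05
tcp_pos: [0.5484, 0.0477, 0.0331]
tcp_rot: [3.14, 0.001, 1.733]
ft_force: [-0.9, -8.9, 11.8]
gripper_width: 0.0007
time: 13.55
tcp_pos: [0.5476, 0.0558, 0.0332]
tcp_rot: [3.14, 0.001, 1.733]
ft_force: [0.8, -6.9, 10.2]
gripper_width: 0.0006
time: 14.18
tcp_pos: [0.5505, 0.0419, 0.136]
tcp_rot: [3.137, -0.0, 1.733]
ft_force: [-0.2, 0.6, -0.3]
gripper_width: 0.0
```

View pics/side2.png

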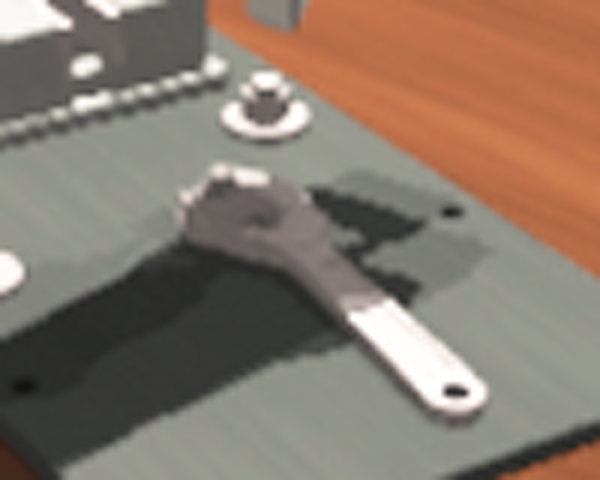

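View pics/top2.png

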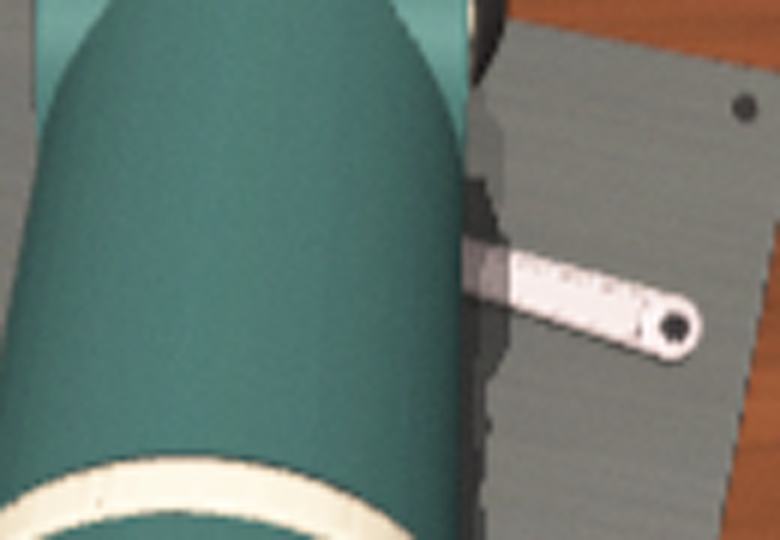

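```bash

python3 -m handwheel '[{"translation":[-30,-5,0],"dr":[0,0,0.1]},{"translation":[-60,-9,0],"dr":[0,0,0.2]},{"translation":[-90,-13,0],"dr":[0,0,0.3]},{"translation":[-119,-18,0],"dr":[0,0,0.39]},{"translation":[-119,-18,0],"dr":[0,0,0.39]},{"translation":[-119,-18,0],"dr":[0,0,0.39]}]'
python3 - <<'E'
from h import *
import cv2
for c,b in(("side",(160,240,300,400)),("top",(130,220,250,380))):
    im=read_camera(c)[:,:,::-1][b[0]:b[1],b[2]:b[3]]
    cv2.imwrite(f"pics/{c}3.png",cv2.resize(im,None,fx=6,fy=6,interpolation=cv2.INTER_CUBIC))
E
```

```text
time: 15.02
tcp_pos: [0.5505, -0.0784, 0.1323]
tcp_rot: [-3.141, -0.0, 1.343]
ft_force: [0.5, -0.9, -0.3]
gripper_width: 0.0004
```

View pics/side3.png

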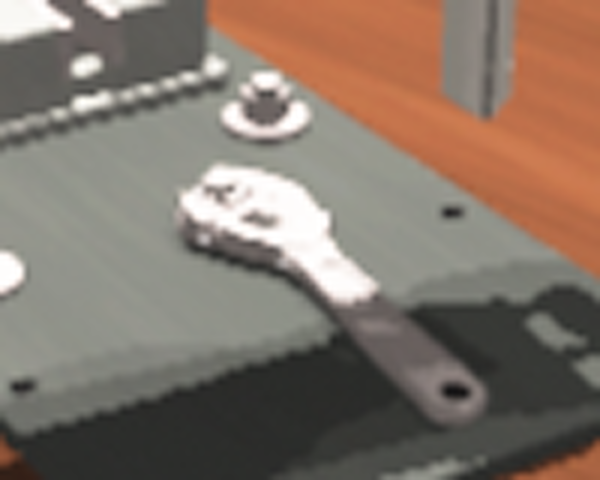

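View pics/top3.png

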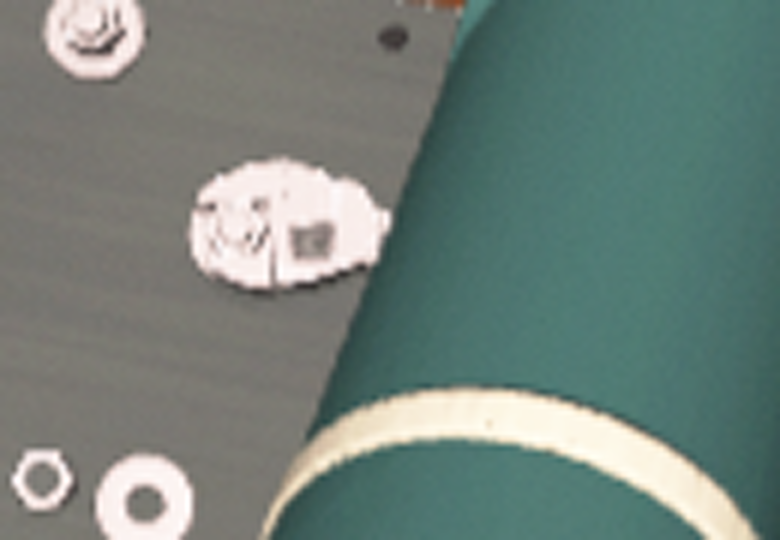

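```bash
python3 - <<'E'
import cv2,numpy as np
a=cv2.resize(cv2.imread("pics/top0.png")[150:190,275:325],None,fx=10,fy=10,interpolation=cv2.INTER_CUBIC)
b=cv2.imread("pics/top3.png");b=cv2.resize(b,(130,90),interpolation=cv2.INTER_AREA)[20:60,25:75]
b=cv2.resize(b,None,fx=10,fy=10,interpolation=cv2.INTER_CUBIC)
def st(x):
    x=x.astype(float);return np.clip((x-60)*1.1,0,255).astype(np.uint8)
cv2.imwrite("pics/cmp.png",cv2.resize(np.vstack([a,b]),None,fx=.75,fy=.75))
E
python3 - <<'E'
from rig import monitor;s=monitor.sense();print(s["time"],s["tcp_pos"])
E
```

```text
15.125 [ 0.55056091 -0.07766908  0.132378  ]
```

View pics/cmp.png

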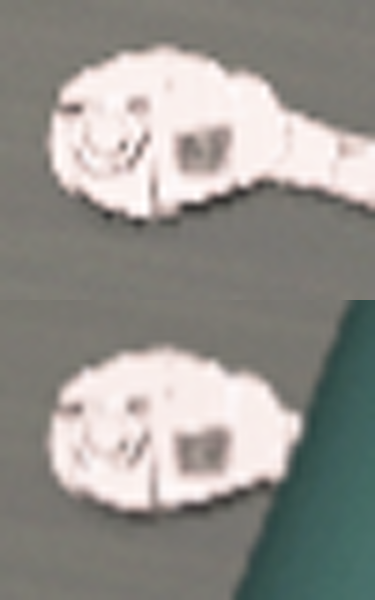

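The moving jaw's outline has shifted about 2 mm toward the nut. Together with the lateral force saturating (stall), this says the jaws are snug. Next I go down beside the handle.

```bash

python3 -m handwheel '[{"translation":[0,0,40],"dr":[0,0,0]},{"translation":[0,0,75],"dr":[0,0,0]},{"translation":[0,0,100],"dr":[0,0,0]},{"translation":[0,0,111],"dr":[0,0,0]},{"translation":[0,0,115],"dr":[0,0,0]},{"translation":[0,0,115],"dr":[0,0,0]}]'
python3 -m handwheel '[{"translation":[0,-2,0],"dr":[0,0,0]},{"translation":[0,-4,0],"dr":[0,0,0]},{"translation":[0,-6,0],"dr":[0,0,0]},{"translation":[0,-8,0],"dr":[0,0,0]}]'
```

```text
time: 15.88
tcp_pos: [0.5509, -0.0782, 0.0181]
tcp_rot: [3.141, -0.0, 1.344]
ft_force: [0.0, -0.9, 0.3]
gripper_width: 0.0005
time: 16.38
tcp_pos: [0.5426, -0.0764, 0.0176]
tcp_rot: [3.141, -0.0, 1.344]
ft_force: [-0.8, 0.1, 1.3]
gripper_width: 0.0005
```

```bash

python3 -m handwheel '[{"translation":[-0.3,-2,0],"dr":[0,0,0.0125]},{"translation":[-0.6,-4,0],"dr":[0,0,0.025]},{"translation":[-0.9,-6,0],"dr":[0,0,0.0375]},{"translation":[-1.1,-7.9,0],"dr":[0,0,0.05]}]'
python3 - <<'E'
import sys;sys.path.insert(0,'.')
from h import *
s=monitor.sense();print(s["ft_force"],s["tcp_pos"])
E
```

```text
time: 16.88
tcp_pos: [0.5351, -0.0758, 0.0177]
tcp_rot: [3.141, 0.0, 1.293]
ft_force: [4.3, -0.9, 1.3]
gripper_width: 0.0005
[ 4.28235865 -0.880019    1.27417171] [ 0.5351263  -0.07584627  0.01770008]
```

```bash

python3 -m handwheel '[{"translation":[-0.6,-3.9,0],"dr":[0,0,0.025]},{"translation":[-1.1,-7.9,0],"dr":[0,0,0.05]},{"translation":[-1.6,-11.9,0],"dr":[0,0,0.075]},{"translation":[-1.9,-15.8,0],"dr":[0,0,0.1]}]'
```

```text
time: 17.38
tcp_pos: [0.5189, -0.0731, 0.0176]
tcp_rot: [3.141, -0.0, 1.192]
ft_force: [4.0, 0.4, 2.2]
gripper_width: -0.0001
```

```bash

python3 -m handwheel '[{"translation":[0,0,0],"dr":[0,0,0]}]'
python3 - <<'E'
from h import *
import cv2
for c,b in(("side",(160,240,300,400)),("top",(130,220,250,380))):
    im=read_camera(c)[:,:,::-1][b[0]:b[1],b[2]:b[3]]
    cv2.imwrite(f"pics/{c}4.png",cv2.resize(im,None,fx=6,fy=6,interpolation=cv2.INTER_CUBIC))
E
```

```text
time: 17.5
tcp_pos: [0.5187, -0.073, 0.0175]
tcp_rot: [-3.141, 0.0, 1.194]
ft_force: [1.7, 0.6, 2.9]
gripper_width: 0.0005
```

View pics/side4.png

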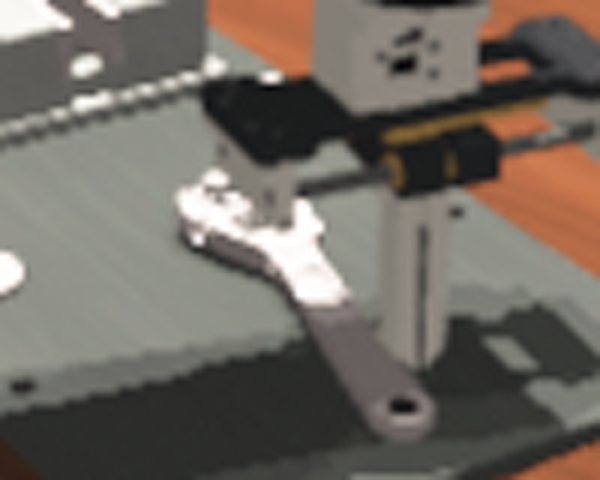

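View pics/top4.png

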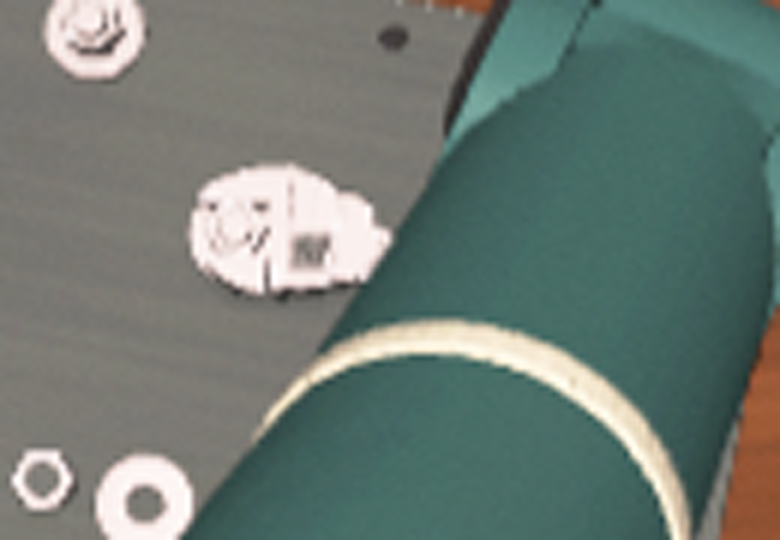

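```bash

python3 -m handwheel '[{"translation":[-0.6,-3.9,0],"dr":[0,0,0.025]},{"translation":[-1.1,-7.9,0],"dr":[0,0,0.05]},{"translation":[-1.6,-11.9,0],"dr":[0,0,0.075]},{"translation":[-1.9,-15.8,0],"dr":[0,0,0.1]}]'
python3 -m handwheel '[{"translation":[-0.6,-3.9,0],"dr":[0,0,0.025]},{"translation":[-1.1,-7.9,0],"dr":[0,0,0.05]},{"translation":[-1.6,-11.9,0],"dr":[0,0,0.075]},{"translation":[-1.9,-15.8,0],"dr":[0,0,0.1]}]'
```

```text
time: 18.1
tcp_pos: [0.5034, -0.0691, 0.0175]
tcp_rot: [3.141, -0.0, 1.092]
ft_force: [4.8, 0.2, 2.2]
gripper_width: 0.0005
time: 18.6
tcp_pos: [0.4886, -0.0636, 0.0176]
tcp_rot: [3.141, -0.0, 0.992]
ft_force: [4.5, -0.2, 2.0]
gripper_width: 0.0003
```

```bash

python3 -m handwheel '[{"translation":[-0.6,-3.9,0],"dr":[0,0,0.025]},{"translation":[-1.1,-7.9,0],"dr":[0,0,0.05]},{"translation":[-1.6,-11.9,0],"dr":[0,0,0.075]},{"translation":[-1.9,-15.8,0],"dr":[0,0,0.1]}]'
python3 -m handwheel '[{"translation":[-0.3,-2,0],"dr":[0,0,0.0125]},{"translation":[-0.6,-3.9,0],"dr":[0,0,0.025]},{"translation":[-0.9,-5.9,0],"dr":[0,0,0.0375]}]'
```

```text
time: 19.1
tcp_pos: [0.4744, -0.0566, 0.0176]
tcp_rot: [3.141, -0.0, 0.892]
ft_force: [4.6, -0.1, 3.0]
gripper_width: 0.0007
time: 19.48
tcp_pos: [0.4693, -0.0537, 0.0176]
tcp_rot: [3.141, -0.0, 0.855]
ft_force: [5.2, 0.1, 1.6]
gripper_width: 0.0004
```

```bash

python3 -m handwheel '[{"translation":[-0.3,-2,0],"dr":[0,0,0.0125]},{"translation":[-0.6,-3.9,0],"dr":[0,0,0.025]},{"translation":[-0.9,-5.9,0],"dr":[0,0,0.0375]}]'
python3 -m handwheel '[{"translation":[-0.3,-2,0],"dr":[0,0,0.0125]},{"translation":[-0.6,-3.9,0],"dr":[0,0,0.025]}]'
```

```text
time: 19.85
tcp_pos: [0.4643, -0.0505, 0.0176]
tcp_rot: [3.141, -0.0, 0.818]
ft_force: [4.9, -0.6, 3.9]
gripper_width: 0.0004
time: 20.1
tcp_pos: [0.461, -0.0483, 0.0176]
tcp_rot: [3.141, -0.0, 0.793]
ft_force: [6.1, -2.0, 2.4]
gripper_width: 0.0003
```

```bash

python3 -m handwheel '[{"translation":[-0.1,-1,0],"dr":[0,0,0.00625]}]'
python3 -m handwheel '[{"translation":[-0.1,-1,0],"dr":[0,0,0.00625]}]'
python3 -m handwheel '[{"translation":[0,0,0],"dr":[0,0,0]}]'
```

```text
time: 20.23
tcp_pos: [0.4603, -0.0477, 0.0176]
tcp_rot: [3.141, -0.0, 0.786]
ft_force: [4.8, -1.8, 2.2]
gripper_width: 0.0006
time: 20.35
tcp_pos: [0.4594, -0.0471, 0.0176]
tcp_rot: [3.141, -0.0, 0.78]
ft_force: [4.9, -0.6, 2.0]
gripper_width: 0.0004
time: 20.48
tcp_pos: [0.4594, -0.0471, 0.0176]
tcp_rot: [3.141, 0.0, 0.781]
ft_force: [4.7, -1.3, 3.3]
gripper_width: 0.0004
```

```bash

python3 -m handwheel '[{"translation":[-0.2,-1,0],"dr":[0,0,0.00625]},{"translation":[-0.3,-2,0],"dr":[0,0,0.0125]}]'
python3 -m handwheel '[{"translation":[-0.2,-1,0],"dr":[0,0,0.00625]},{"translation":[-0.3,-2,0],"dr":[0,0,0.0125]}]'
python3 -m handwheel '[{"translation":[0,0,0],"dr":[0,0,0]}]'
python3 - <<'E'
from h import *
import cv2
for c,b in(("side",(160,240,280,380)),("top",(130,220,250,380))):
    im=read_camera(c)[:,:,::-1][b[0]:b[1],b[2]:b[3]]
    cv2.imwrite(f"pics/{c}5.png",cv2.resize(im,None,fx=6,fy=6,interpolation=cv2.INTER_CUBIC))
E
```

```text
time: 20.72
tcp_pos: [0.458, -0.046, 0.0176]
tcp_rot: [3.141, -0.0, 0.768]
ft_force: [6.6, -1.5, 1.4]
gripper_width: 0.0009
time: 20.98
tcp_pos: [0.4565, -0.045, 0.0176]
tcp_rot: [3.141, -0.0, 0.755]
ft_force: [6.5, -3.9, 3.5]
gripper_width: 0.0
time: 21.1
tcp_pos: [0.4562, -0.0449, 0.0175]
tcp_rot: [3.141, 0.0, 0.756]
ft_force: [5.4, -2.9, 3.4]
gripper_width: 0.0005
```

View pics/side5.png

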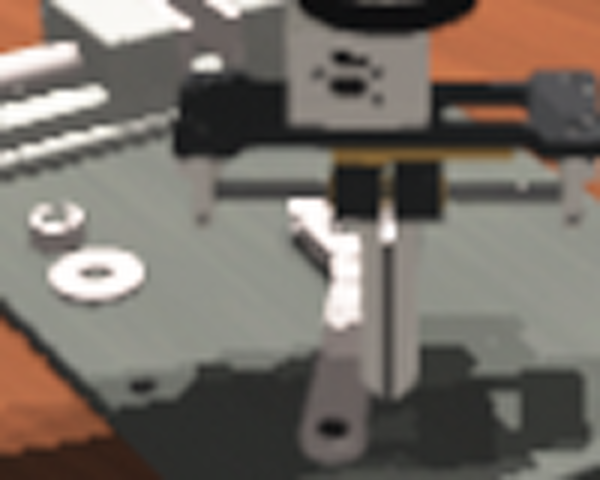

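View pics/top5.png

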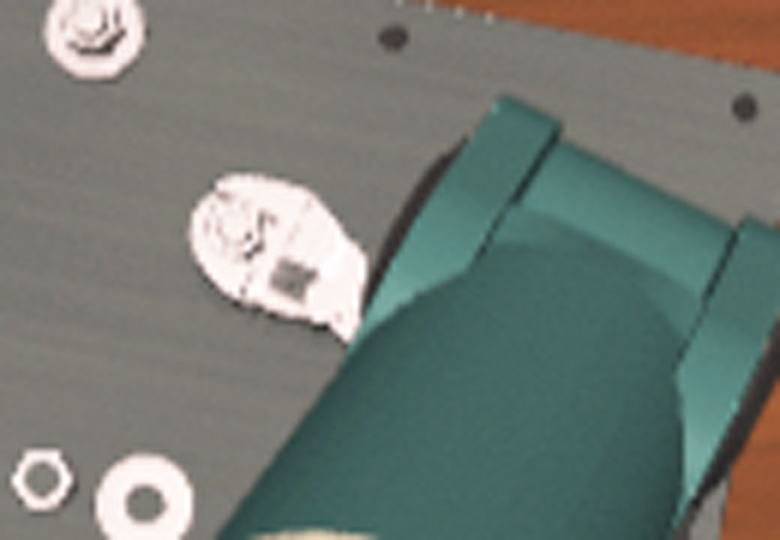

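```bash

python3 -m handwheel '[{"translation":[-0.1,-0.7,0],"dr":[0,0,0.0045]},{"translation":[-0.2,-1.4,0],"dr":[0,0,0.009]}]'
python3 -m handwheel '[{"translation":[0,0,0],"dr":[0,0,0]}]'
python3 -m handwheel '[{"translation":[0,0,0],"dr":[0,0,0]}]'
```

```text
time: 21.45
tcp_pos: [0.4554, -0.0442, 0.0176]
tcp_rot: [3.14, -0.0, 0.746]
ft_force: [6.6, -4.1, 2.2]
gripper_width: 0.0008
time: 21.58
tcp_pos: [0.4553, -0.0442, 0.0176]
tcp_rot: [3.141, 0.0, 0.747]
ft_force: [5.3, -2.9, 2.1]
gripper_width: 0.0008
time: 21.7
tcp_pos: [0.4553, -0.0442, 0.0176]
tcp_rot: [3.141, 0.0, 0.747]
ft_force: [5.1, -3.6, 2.8]
gripper_width: 0.0003
```

The static push holds at about 6 N and climbs with each step, well above the running force, so the nut is at its stop. I'm backing off to look.

```bash

python3 -m handwheel '[{"translation":[0,3,0],"dr":[0,0,0]},{"translation":[0,8,0],"dr":[0,0,0]},{"translation":[0,15,0],"dr":[0,0,0]},{"translation":[0,15,-40],"dr":[0,0,0]},{"translation":[0,15,-100],"dr":[0,0,0]},{"translation":[-40,50,-130],"dr":[0,0,0]},{"translation":[-80,100,-130],"dr":[0,0,0]},{"translation":[-120,150,-130],"dr":[0,0,0]},{"translation":[-160,200,-130],"dr":[0,0,0]},{"translation":[-200,250,-130],"dr":[0,0,0]},{"translation":[-200,250,-130],"dr":[0,0,0]}]'
python3 - <<'E'
from h import *
import cv2
for c,b in(("side",(160,240,280,380)),("top",(130,220,250,380))):
    im=read_camera(c)[:,:,::-1]; cv2.imwrite(f"pics/{c}6f.png",im);im=im[b[0]:b[1],b[2]:b[3]]
    cv2.imwrite(f"pics/{c}6.png",cv2.resize(im,None,fx=6,fy=6,interpolation=cv2.INTER_CUBIC))
E
```

```text
time: 23.08
tcp_pos: [0.4762, -0.3679, 0.1471]
tcp_rot: [3.141, 0.002, 0.741]
ft_force: [-0.2, 0.5, -0.2]
gripper_width: 0.0006
```

View pics/side6.png

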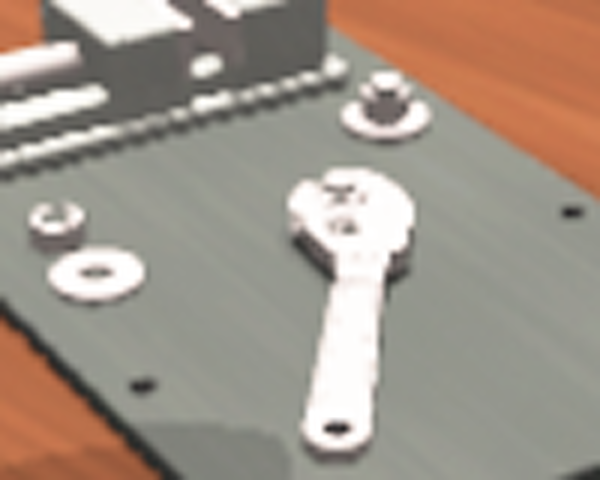

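View pics/top6.png

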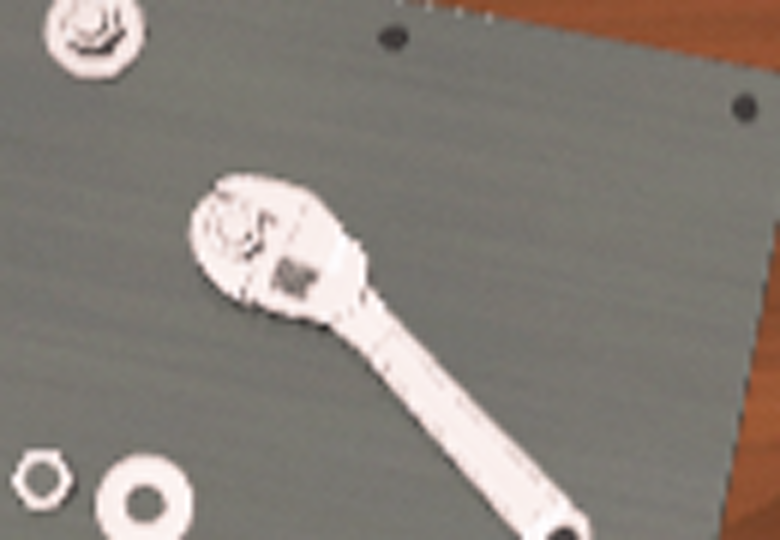

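```bash
python3 - <<'E'
from h import *
P=lambda x,y:(250+(x+.5)/6-.5,130+(y+.5)/6-.5)
h=px2w("top",*P(564,540),.021);s=px2w("top",*P(236,228),.039)
print(h,s);d=h-np.array([.5523,.0829,.02]);a=np.degrees(np.arctan2(d[1],d[0]));print(np.hypot(d[0],d[1]),a,np.radians(-103.2-a))
S=lambda x,y:(280+(x+.5)/6-.5,160+(y+.5)/6-.5)
print(px2w("side",*S(337,428),.021))
E
```

```text
[ 0.41159147 -0.05811468  0.021     ] [0.55347589 0.08468196 0.039     ]
0.19920851054466912 -134.93773758273053 0.5539280179525939
[ 0.41306871 -0.05609221  0.021     ]
```

Swing is 0.554 rad with about 0.02 rad spring-back on release. There is plenty of time, so I'll confirm the stop with one more gentle push.

```bash

python3 -m handwheel '[{"translation":[50,-59,0],"dr":[0,0,0]},{"translation":[100,-118,0],"dr":[0,0,0]},{"translation":[150,-177,0],"dr":[0,0,0]},{"translation":[200,-235,0],"dr":[0,0,0]},{"translation":[200,-235,30],"dr":[0,0,0]},{"translation":[200,-235,80],"dr":[0,0,0]},{"translation":[200,-235,115],"dr":[0,0,0]},{"translation":[200,-235,128],"dr":[0,0,0]},{"translation":[200,-235,130],"dr":[0,0,0]},{"translation":[200,-239,130],"dr":[0,0,0]},{"translation":[200,-242,130],"dr":[0,0,0]},{"translation":[200,-242,130],"dr":[0,0,0]}]'
python3 -m handwheel '[{"translation":[0,-1.5,0],"dr":[0,0,0]},{"translation":[0,-3,0],"dr":[0,0,0]},{"translation":[0,-4,0],"dr":[0,0,0]},{"translation":[0,-4,0],"dr":[0,0,0]}]'
python3 -m handwheel '[{"translation":[0,-1,0],"dr":[0,0,0]},{"translation":[0,-2,0],"dr":[0,0,0]},{"translation":[0,-2,0],"dr":[0,0,0]},{"translation":[0,-2,0],"dr":[0,0,0]}]'
```

```text
time: 24.68
tcp_pos: [0.4607, -0.0491, 0.018]
tcp_rot: [3.141, -0.001, 0.748]
ft_force: [0.1, -0.3, -0.4]
gripper_width: 0.0004
time: 25.18
tcp_pos: [0.4578, -0.0466, 0.0175]
tcp_rot: [3.141, 0.0, 0.747]
ft_force: [-0.3, -0.0, 1.2]
gripper_width: 0.0006
time: 25.68
tcp_pos: [0.4567, -0.0453, 0.0176]
tcp_rot: [3.141, -0.0, 0.747]
ft_force: [2.4, -4.2, 1.3]
gripper_width: 0.0007
```

```bash

python3 -m handwheel '[{"translation":[0,-1,0],"dr":[0,0,0]},{"translation":[0,-2,0],"dr":[0,0,0]},{"translation":[0,-2,0],"dr":[0,0,0]},{"translation":[0,-2,0],"dr":[0,0,0]}]'
```

```text
time: 26.18
tcp_pos: [0.4554, -0.044, 0.0176]
tcp_rot: [3.141, -0.0, 0.747]
ft_force: [3.2, -5.7, 0.5]
gripper_width: 0.0009
```

```bash

python3 -m handwheel '[{"translation":[0,3,0],"dr":[0,0,0]},{"translation":[0,8,0],"dr":[0,0,0]},{"translation":[0,15,0],"dr":[0,0,0]},{"translation":[0,15,-40],"dr":[0,0,0]},{"translation":[0,15,-100],"dr":[0,0,0]},{"translation":[-40,50,-130],"dr":[0,0,0]},{"translation":[-80,100,-130],"dr":[0,0,0]},{"translation":[-120,150,-130],"dr":[0,0,0]},{"translation":[-160,200,-130],"dr":[0,0,0]},{"translation":[-200,250,-130],"dr":[0,0,0]},{"translation":[-200,250,-130],"dr":[0,0,0]},{"translation":[-200,250,-130],"dr":[0,0,0]}]'
python3 - <<'E'
from h import *
import cv2
cv2.imwrite("pics/top7.png",cv2.resize(read_camera("top")[:,:,::-1][130:230,250:380],None,fx=6,fy=6,interpolation=cv2.INTER_CUBIC))
E
```

```text
time: 27.68
tcp_pos: [0.4779, -0.3632, 0.147]
tcp_rot: [-3.141, 0.0, 0.746]
ft_force: [0.5, 1.5, 0.2]
gripper_width: 0.0003
```

View pics/top7.png

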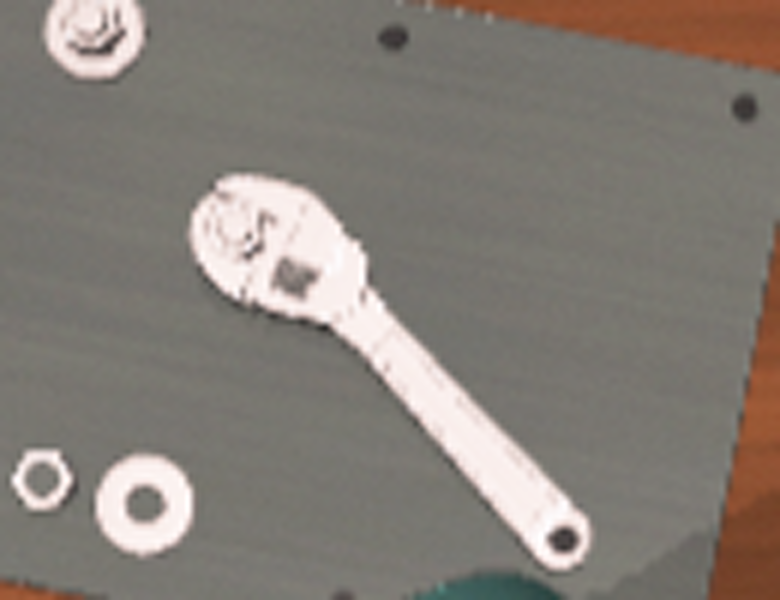

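The wrench is unchanged after the confirming push, with its tail hole still at crop (564,540). The spare nut and washer haven't moved, and the arm is clear.

```bash
python3 -c "
from rig import ticket;print(ticket.close_job())"
```

```text
the job is handed in; nothing more can be done
None
```

I rolled the thumbwheel until the jaws were snug and swung the handle clockwise until the nut came up hard. I then handed the job in with the arm clear, at about 27.7 s of the 72 s allowed; no verdict was reported.

- **Jaws:** It took five strokes at about 10–16 N, the highest press I read being 16 N. On the last stroke the sideways force saturated, so the wheel had stalled. The moving jaw had closed by roughly 2 mm in the top picture.
- **Nut:** The handle swung about 0.55 rad. At the end, about 6 N was needed to hold the handle, against about 4 N while it was turning. A second gentle push met the same resistance at the same position (about 4.7 N, then 6.3 N), so I take this as the stop. The wrench did not slip.
- **Last picture:** The wrench is lying still on the nut. The spare nut and washer are where they were. The drawer and screwdriver were not in that last crop, but the arm did not go near them.

I could not measure the jaw play or nut angle directly; both are judged from forces and pictures. My first pick of the stud in the side camera was about 8 mm off the top one, so I used the top camera for the stud.

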